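Release the transport lock under a screwed-down instrument cover

ROBOT

A 6-joint arm with a two-finger parallel gripper is mounted at the origin on a cart in front of the work surface, level with it; the furniture and walls round the work are solid. World frame = base frame: x ahead of the robot, y to its left, z up, the work surface at z = 0. Lengths are in m, angles in rad, forces in N, time in s.
With the tool pointing down it reaches from about 0.35 to 0.975 m from the base axis. Payload 7.1 kg.
Tool frame: the origin (TCP) lies midway between the tips of the shut fingers; the grasp point (between the pads) lies 19 mm behind it; z points along the fingers, x is the direction in which the jaws open and shut, and the axes are right-handed (so a half turn about z gives the same grasp; the last joint's range is limited). The gripper opens to 88 mm and grips with 3 to 60 N. Pads are 20 mm wide; open, the fingers measure 115 mm over their backs; the gripper's body (75 mm by 178 mm) begins 61 mm behind the grasp point.
Start: joints at [1.266, 0.423, 1.63, -0, 1.089, -0.019], TCP at [0.176, 0.6, 0.223] pointing down, gripper open.
Joint ranges: [-3, 3], [-0.9, 2.11], [0.09, 2.58], [-1.31, 4.45], [0.11, 2.69], [-2.54, 2.54]. Speed limits (rad/s): [2.39, 2.39, 3.01, 3.14, 3.14, 3.14].

INTERFACE

Orientations are given as a unit quaternion [w, x, y, z].
In Python, from station import move_pose, movel, movej, command_gripper, wait, inverse_kinematics, read_camera, camera_info, MotionError, job_done, get_time, get_joint_pos, get_qvel, get_effort, get_tcp_pos, get_ee_rot, get_ft_force, get_ft_torque, get_grip_width gives the robot as it stands. Calls block until the motion is done:
- move_pose(position, orientation): joint-space move of the TCP to a pose.
- movel(position, frame=None, v=0.15, until_force=None): straight line of the TCP; frame=None keeps the orientation; v is the mean speed in m/s. With until_force (N) it stops when the force on the tool has changed by that much, and returns True; else False.
- movej(angles): joint-space move.
- command_gripper(opening): opening from 0.0 (shut) to 1.0 (fully open); the grip force is fixed at half the most; returns when the fingers have stopped.
- wait(seconds).
- inverse_kinematics(position, orientation): joint angles nearest the present ones, or None.
- read_camera(name): name is "scene" or "side" or "wrist"; returns the picture (420x560x3 uint8, red, green, blue); there is no depth.
- camera_info(name): a dict with "intrinsics" (3x3 intrinsics, pixels), "dist" ([k1, k2, p1, p2, k3] as OpenCV has them; the pictures are not rectified), "T" (4x4, takes a point from camera to world coordinates); the wrist camera has in their place "tool_from_camera" (4x4, takes a point from camera to tool coordinates, whose origin is the TCP and whose axes are the tool frame's). Camera axes: x right, y up, looking along -z (the intrinsics and any distortion apply to the point x, -y, -z); pixel columns grow to the right and rows downward; lengths in m; the calibration is good to about 2 mm. A picture is of the moment at which its call begins: read the wrist's pose just before it. camera_info takes no time and is no camera call.
A pose or a line that the arm cannot do raises MotionError and nothing moves.
- job_done(): hands the job in, once; it reports no verdict.
Readings, each from a call of its own:
- get_time(): time.
- get_joint_pos(): joint angles.
- get_qvel(): joint speeds.
- get_effort(): joint torques, N m.
- get_tcp_pos(): TCP position.
- get_ee_rot(): TCP orientation.
- get_ft_force(): force on the tool from outside, world axes, zero at the start.
- get_ft_torque(): the same for the moment, N m.
- get_grip_width(): opening from 0.0 (shut) to 1.0 (fully open).
Only numpy, scipy, OpenCV 4.12 (cv2) and the standard library are available. Lean on these libraries where they do the work, as an engineer would, in place of code of your own. Each camera call takes 0.05 s, during which the arm holds its last target. There are 200 camera calls.

TASK

Get the small instrument on the bench ready for use: loosen the cover's two captive thumbscrews one after the other, each anticlockwise until it stops, then lift the cover off by its black pull bar and lay it gently, right way up, in the middle of the cork mat beside the instrument. Then slide the red transport lock inside the instrument all the way from the red dot to the green dot and let go, without disturbing the dropper bottle or the jar standing behind.

Things in the scene. Friction and masses are not known exactly. Their poses are not given: they have to be found in the camera images.
- housing: white open-topped instrument housing, 120 (its x) x 176 (its y) x 66 mm high, walls 6 mm, fixed to the bench; origin at the centre of its underside. Its front panel with two round brass sockets faces its -x. It and the mat may each be on the left or the right side of the robot. 44 to 52 mm and 72 to 82 mm from the middle, at both y ends, steel rails bridge the opening just below the rim; the opening left between them for the fingers over the lock is 108 (x) x 88 (y) mm
- cover: blue cover, loose, 130 (x) x 186 (y) mm, a 4 mm plate with a skirt reaching 22 mm down outside the housing walls (2 mm play); with screws about 0.3 to 0.55 kg; origin at the centre of the skirt's lower edge, plate top 26 mm above it. While on the housing its axes agree with the housing's to about 2 degrees, its origin is 44 mm above the housing's. It must rise straight up 25 mm to clear the housing; it can stand flat on its skirt
- cover_handle (a point): centre of the black pull bar in the middle of the cover: bar 60 mm along the cover's x, 12 mm wide (y), 14 mm high, its centre 23 mm above the plate's top and 49 mm above the cover's origin; two posts under it; clear space of 35 mm on both sides (y) once the screws are loosened
- screw_a_grip (a point): middle of the black wing of the thumbscrew at the +y end of the cover (62 mm from the middle): wing 34 mm long, 11 mm thick, 21 mm high, its centre 15.5 mm above the plate's top. The point turns with the screw: its y axis runs along the wing, its z axis is the turning axis (up)
- screw_b_grip (a point): the same for the thumbscrew at the -y end of the cover
- screw_a (a joint): turn of thumbscrew a in rad, growing anticlockwise seen from above; 0 = fastened, wing along the cover's y; 1.45 = stop, loosened, wing along the cover's x (parallel to the pull bar). Starts between 0 and 0.25. Below about 1.0 its cross bar still hooks under the housing's rails and the cover cannot be lifted; from 1.15 on it counts as loosened. Friction 0.05 N m, stays where it is left. It stays captive in the cover and goes with it
- screw_b (a joint): the same for thumbscrew b
- mat_top (a point): centre of the upper face of the grey-rimmed cork mat, 170 (x) x 220 (y) mm, 4 mm thick, fixed to the bench; the cover belongs here
- lock (a joint): position in m of the red transport lock in its track inside the housing: 0 = locked (red dot, the end of the track next to the housing's front, -x), 0.040 = free (green dot, the +x end, a hard stop). Starts between 0 and 0.006; friction 1.5 N; stays where it is left
- lock_grip (a point): centre of the red block of the lock: 16 (x) x 14 (y) x 28 mm high, its centre 43 mm above the bench, its top 9 mm below the housing's rim, its lower edge 3 mm above the track; it slides along the housing's +x
- dropper_center (a point): centre of the brown dropper bottle, 33 mm wide, 94 mm high; leave it standing where it is
- jar_center (a point): centre of the brown jar with white lid, 53 mm wide, 62 mm high; leave it standing where it is
Things that resemble listed ones, but are neither listed nor needed, are in the scene too. There is more than one size of the cover; the one meant has the size given above.

How it is judged:
By the outcome, as a careful person would: the job done as asked, in the order asked, and still so for the second after the job is handed in, with the robot touching nothing.
It also fails if it takes over 66 s, if anything falls off the work surface, if the arm or the gripper's body presses on something with over 40 N, if the wrist force passes 120 N, or if a joint passes its speed limit or range.

## Working session

There is one attempt and no reset: what is moved stays moved. The work goes in short steps, each a Python script; the robot and the scene stay as the last script left them, time stands still between calls to the robot, and variables do not carry over. Pictures are saved under pics/ and viewed, about 8 in all and at most 12, crops included, and the job is handed in when it is done.

```bash
ls; mkdir -p pics; cat > h.py <<'E'
import numpy as np, cv2
from scipy.spatial.transform import Rotation as R
from station import *
def save(n,im): cv2.imwrite('pics/'+n+'.png',im[...,::-1])
def rot(q): return R.from_quat([q[1],q[2],q[3],q[0]]).as_matrix()
def down(yaw):
    """tool z down, tool x (jaw dir) at angle yaw in world"""
    c,s=np.cos(yaw),np.sin(yaw)
    q=R.from_matrix(np.array([[c,s,0],[s,-c,0],[0,0,-1]])).as_quat()
    return [q[3],q[0],q[1],q[2]]
def camT(n):
    ci=camera_info(n)
    if n!='wrist': return ci,np.array(ci['T'])
    T=np.eye(4);T[:3,:3]=rot(get_ee_rot());T[:3,3]=get_tcp_pos()
    return ci,T@np.array(ci['tool_from_camera'])
def ray(ci,T,px,z):
    u=cv2.undistortPoints(np.array(px,float).reshape(-1,1,2),np.array(ci['intrinsics']),np.array(ci['dist'])).reshape(-1,2)
    d=np.c_[u[:,0],-u[:,1],-np.ones(len(u))]@T[:3,:3].T
    o=T[:3,3]
    return o+d*((z-o[2])/d[:,2])[:,None]
def proj(ci,T,P):
    p=(np.atleast_2d(P)-T[:3,3])@T[:3,:3]*[1,-1,-1]
    return cv2.projectPoints(p,np.zeros(3),np.zeros(3),np.array(ci['intrinsics']),np.array(ci['dist']))[0].reshape(-1,2)
E
python3 - <<'E'
from h import *
a=read_camera('scene');b=read_camera('side')
save('s0',cv2.resize(np.hstack([a,b]),(800,300)) ); save('scene',a); save('side',b)
print(get_time(),camera_info('scene')['T'],camera_info('side')['T'])
E
```

```text
pics
0.1 [[ 0.86505076  0.27294103 -0.42093986 -0.03774234]
 [-0.5015137   0.49235267 -0.71138798 -0.75367932]
 [ 0.01308389  0.82649383  0.56279372  0.858272  ]
 [ 0.          0.          0.          1.        ]] [[ 0.94343944  0.20524081 -0.26038096  0.06571463]
 [-0.33141287  0.56163468 -0.75811081 -1.17809216]
 [-0.0093563   0.80152523  0.59788775  1.16772961]
 [ 0.          0.          0.          1.        ]]
```

View pics/scene.png

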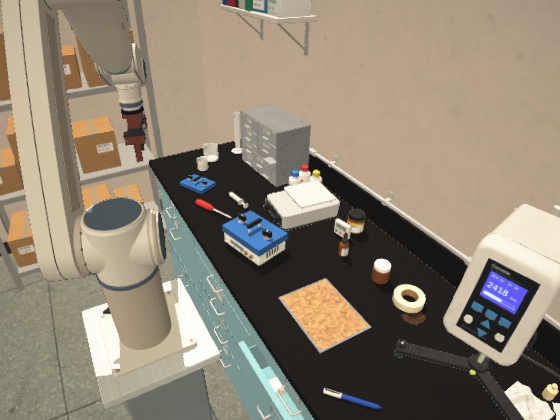

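View pics/side.png

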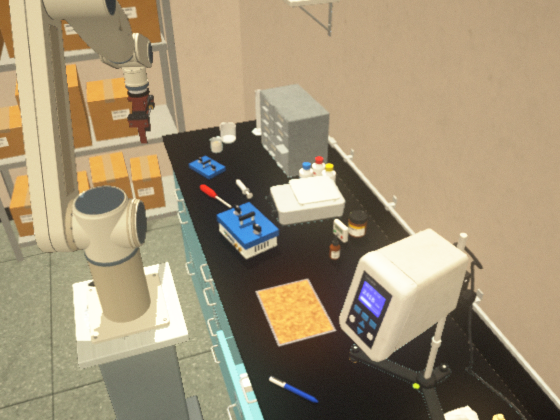

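Scene view: the blue cover on the white housing is at (255,230); a smaller blue decoy lies on the bench at (198,183). The mat is at (325,313). The dropper is at (344,246) and the white-lid jar at (381,270); the black-lid jar at (357,218) is a decoy. I choose the cover at (255,230) because it sits on the housing. Next I measure by colour and ray casting, then take a closer look from the wrist.

```bash
python3 - <<'E'
from h import *
for n in ('scene','side'):
    im=cv2.imread(f'pics/{n}.png')
    ci,T=camT(n); hsv=cv2.cvtColor(im,cv2.COLOR_BGR2HSV)
    for nm,lo,hi,z in(('blue',(100,140,60),(120,255,255),.06),('cork',(5,70,120),(25,255,255),.004),('white',(0,0,0),(0,0,0),0)):
        m=cv2.inRange(hsv,lo,hi); m[:150]=0; m[:,:170]=0
        for c in cv2.findContours(m,0,2)[0]:
            if cv2.contourArea(c)<250: continue
            r=cv2.minAreaRect(c); M=cv2.moments(c); ce=(M['m10']/M['m00'],M['m01']/M['m00'])
            w=ray(ci,T,c.reshape(-1,2),z)[:,:2].astype(np.float32)
            print(n,nm,np.round(ce),np.round(ray(ci,T,ce,z)[0],3),cv2.minAreaRect(w))
    p={'scene':[(344,255),(381,282)],'side':[(335,257)]}[n]
    print(n,ray(ci,T,p,0.0))
print(camera_info('wrist')['tool_from_camera'],get_tcp_pos(),rot(get_ee_rot()))
E
```

```text
scene blue [255. 233.] [0.425 0.173 0.06 ] ((0.4249451160430908, 0.18232889473438263), (0.14995071291923523, 0.2087652087211609), 14.647814750671387)
scene blue [198. 185.] [0.369 0.56  0.06 ] ((0.3703092336654663, 0.5742183923721313), (0.10177979618310928, 0.14002859592437744), 26.52733039855957)
scene cork [324. 314.] [ 0.453 -0.188  0.004] ((0.4568014144897461, -0.17797504365444183), (0.21076245605945587, 0.16059735417366028), 89.01998901367188)
scene [[ 6.62209282e-01 -1.19311910e-02  1.11022302e-16]
 [ 6.83726759e-01 -1.71176362e-01  0.00000000e+00]]
side blue [247. 226.] [0.427 0.178 0.06 ] ((0.4281582534313202, 0.18992146849632263), (0.1435820460319519, 0.20802778005599976), 15.566499710083008)
side blue [207. 167.] [0.386 0.577 0.06 ] ((0.3840721845626831, 0.5872324705123901), (0.09827366471290588, 0.13964924216270447), 25.569656372070312)
side cork [294. 311.] [ 0.457 -0.182  0.004] ((0.45830249786376953, -0.1729518175125122), (0.2165687531232834, 0.16299599409103394), 88.9641342163086)
side cork [490. 231.] [ 1.219 -0.068  0.004] ((1.1057103872299194, 0.0775941014289856), (1.2996139526367188, 0.8095571994781494), 47.820945739746094)
side [[ 0.666076   -0.00369851  0.        ]]
[[ 9.99999783e-01  1.37758321e-04  6.44827908e-04  1.25864583e-03]
 [ 3.12674663e-04 -9.60060317e-01 -2.79792942e-01 -7.66954377e-02]
 [ 5.80529880e-04  2.79793083e-01 -9.60060151e-01 -1.62498192e-01]
 [ 0.00000000e+00  0.00000000e+00  0.00000000e+00  1.00000000e+00]] [0.17600973 0.59915691 0.2219709 ] [[ 2.81909912e-01  9.59440786e-01 -4.22637409e-04]
 [ 9.59439830e-01 -2.81910228e-01 -1.35497690e-03]
 [-1.41916591e-03 -2.35137449e-05 -9.99998993e-01]]
```

```bash
python3 - <<'E'
from h import *
move_pose([0.428,0.18,0.33],down(np.deg2rad(15)))
ci,T=camT('wrist'); im=read_camera('wrist'); save('w1',im); np.save('T1',T)
print(get_time(),get_joint_pos(),get_tcp_pos(),T[:3,3],ci['intrinsics'],ci['dist'])
E
```

```text
1.9667 [3.73865421e-01 5.91750039e-02 1.85237283e+00 1.54518953e-04
 1.23037980e+00 1.10673166e-01] [0.42788176 0.18069666 0.32977498] [0.40843055 0.25589589 0.49232155] [[320.51415775   0.         281.98411935]
 [  0.         320.51415775 209.30366574]
 [  0.           0.           1.        ]] [0.02432744 0.         0.         0.         0.        ]
```

View pics/w1.png

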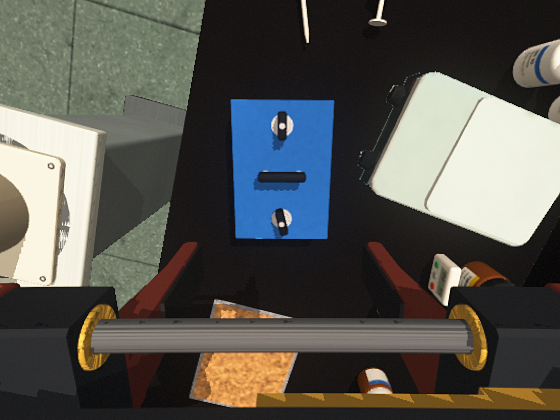

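The wrist view shows the cover's blue plate at cols 232-334, rows 100-240. The wings are at (282,126) and (282,221) and the bar is at (282,177). I now cast these into world coordinates.

```bash
cat > meas.py <<'E'
from h import *
def cover(im,T,ci,zp=.070,rowmax=245):
    hsv=cv2.cvtColor(im,cv2.COLOR_RGB2HSV)
    m=cv2.inRange(hsv,(100,120,60),(120,255,255)); m[rowmax:]=0
    c=max(cv2.findContours(m,0,2)[0],key=cv2.contourArea); hull=cv2.convexHull(c)
    (x,y),(w,h),a=cv2.minAreaRect(ray(ci,T,hull.reshape(-1,2),zp)[:,:2].astype(np.float32))
    if w>h:w,h,a=h,w,a-90
    a=(a+90)%180-90
    inside=np.zeros_like(m); cv2.drawContours(inside,[hull],-1,255,-1)
    dark=cv2.inRange(hsv,(0,0,0),(180,255,45))&inside
    out=[]
    for d in cv2.findContours(dark,0,2)[0]:
        if cv2.contourArea(d)<60: continue
        M=cv2.moments(d); u=(M['m10']/M['m00'],M['m01']/M['m00'])
        z=zp+.026
        # axes of part: outline points on its top plane
        r=cv2.minAreaRect(ray(ci,T,d.reshape(-1,2),z)[:,:2].astype(np.float32))
        out.append((np.round(u),np.round(ray(ci,T,u,z)[0],4),np.round(r[0],4),np.round(r[1],4),round(r[2],1)))
    return (x,y),(w,h),a,out
E
python3 - <<'E'
from meas import *
im=cv2.imread('pics/w1.png')[...,::-1].copy(); ci=camera_info('wrist')
r=cover(im,np.load('T1.npy'),ci); print(*r[:3]); print(*r[3],sep='\n')
save('w1c',cv2.resize(im[95:245,225:340],None,fx=4,fy=4,interpolation=cv2.INTER_CUBIC))
s=cv2.imread('pics/scene.png')[195:275,210:300]; cv2.imwrite('pics/sc.png',cv2.resize(s,None,fx=6,fy=6,interpolation=cv2.INTER_CUBIC))
E
```

```text
(0.42649567127227783, 0.1851843297481537) (0.13023465871810913, 0.18559032678604126) 14.667816162109375
(array([281., 221.]), array([0.4409, 0.1287, 0.096 ]), array([0.4415, 0.1275]), array([0.0099, 0.0362]), 28.2)
(array([281., 177.]), array([0.4262, 0.1851, 0.096 ]), array([0.4266, 0.1852]), array([0.0564, 0.0114]), 15.1)
(array([282., 125.]), array([0.4107, 0.2448, 0.096 ]), array([0.4106, 0.2446]), array([0.0085, 0.0311]), 15.0)
```

View pics/w1c.png

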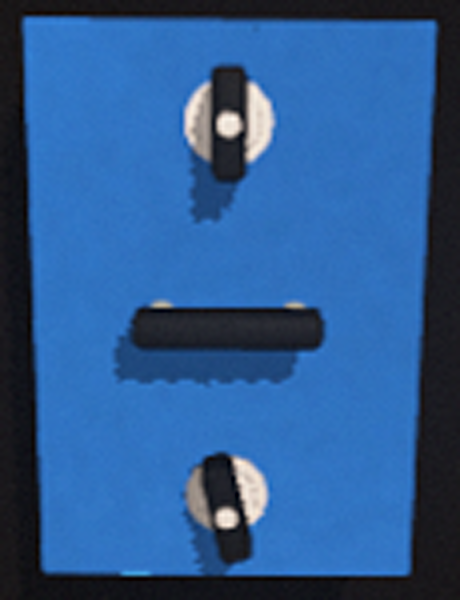

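The close crop confirms the choice. The plate measures 130.2 x 185.6 mm at yaw 14.7°; the wings are at about 0° and 13°. Next I loosen the two screws.

```bash
cat > screw.py <<'E'
import sys
from meas import *
yc=np.deg2rad(14.7); C=np.array([.4265,.1852])
def screw(sgn,th):
    p=C+sgn*.062*np.array([-np.sin(yc),np.cos(yc)])
    command_gripper(.5)
    move_pose([*p,.125],down(yc+th))
    hit=movel([*p,.0745],v=.1,until_force=12)
    print('down',hit,get_tcp_pos()); 
    if hit: return
    command_gripper(0.0)
    print('grip',get_grip_width()*.088,get_ft_force())
    t0=np.array(get_ft_torque())
    for a in np.append(np.arange(th+.3,1.40,.3),[1.40,1.45,1.48]):
        move_pose([*p,.0745],down(yc+a))
        t=np.array(get_ft_torque())-t0; print(round(a,2),np.round(t,2),np.round(get_ft_force(),1))
        if abs(t[2])>.6: break
    command_gripper(.5)
    movel([*p,.125],v=.15); print(get_time())
E
python3 -c "
from screw import *
screw(1,0.0)"
```

```text
down False [0.41131311 0.24531124 0.07506919]
grip 0.010772413571242286 [-2.9189402  -0.19263744 10.47354776]
0.3 [-0.    0.2   0.16] [-3.9 -0.8 12.1]
0.6 [-0.08  0.34  0.13] [-4.9 -2.4 11.9]
0.9 [-0.4   0.37  0.13] [-5.9 -4.1 14.6]
1.2 [-0.71  0.31  0.13] [-5.  -6.1 15.5]
1.4 [-0.91  0.23  0.11] [-4.3 -8.5 15.7]
1.45 [-0.97  0.2   0.03] [-4.1 -8.4 15.5]
1.48 [-1.11  0.23 -0.5 ] [-3.6 -9.1 16.1]
8.4833
```

```bash
python3 -c "
from screw import *
screw(-1,0.23)
p=C+.062*np.array([0,0])
move_pose([.428,.18,.30],down(yc+np.pi/2))
ci,T=camT('wrist'); im=read_camera('wrist'); save('w2',im); np.save('T2',T); print(get_time())
h=cover(im,T,ci,rowmax=300); print(*h[:3]); print(*h[3],sep='\n')
"
```

```text
down False [0.44232679 0.12548078 0.07455687]
grip 0.011181261839663142 [-3.7523434  -2.06540448 11.12070137]
0.53 [-0.2   0.15  0.07] [-3.9 -3.6 11.6]
0.83 [-0.43  0.13  0.07] [-3.8 -4.7 12.6]
1.13 [-0.79  0.15  0.04] [-4.8 -7.  13.4]
1.4 [-1.14  0.07  0.02] [-4.1 -9.3 13.9]
1.45 [-1.15  0.09 -0.02] [-3.4 -8.9 14.8]
1.48 [-0.44 -0.31 -0.32] [-2.1 -4.9  9.9]
14.125
14.9417
(0.4263884425163269, 0.1853126883506775) (0.13084560632705688, 0.18610380589962006) 15.602107048034668
```

View pics/w2.png

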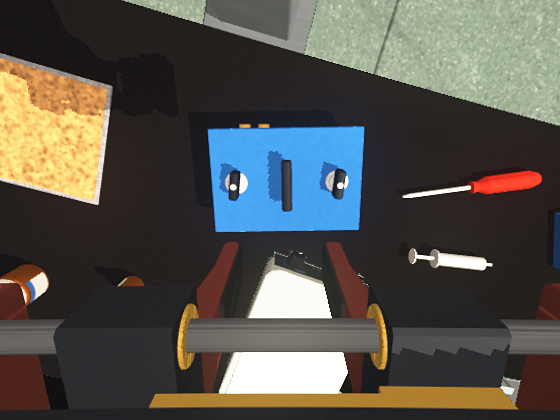

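Both wings are now parallel to the bar. The brass sockets at (245,126) and (264,126) show that the housing's front faces the robot. I take one look at the mat next.

```bash
python3 -c "
from meas import *
move_pose([.455,-.17,.36],down(np.deg2rad(92)))
ci,T=camT('wrist'); im=read_camera('wrist'); save('w3',im); print(get_time(),get_joint_pos())
hsv=cv2.cvtColor(im,cv2.COLOR_RGB2HSV)
m=cv2.inRange(hsv,(5,70,100),(25,255,255)); m[290:]=0
c=max(cv2.findContours(m,0,2)[0],key=cv2.contourArea); h=cv2.convexHull(c); print(cv2.boundingRect(c))
print(cv2.minAreaRect(ray(ci,T,h.reshape(-1,2),.004)[:,:2].astype(np.float32)))
s=cv2.minAreaRect(h)
"
```

```text
16.325 [-3.80443000e-01  6.99722076e-02  1.77295239e+00  2.61605842e-04
  1.29960733e+00 -1.98740768e+00]
(211, 113, 134, 104)
((0.45732569694519043, -0.17768332362174988), (0.20904815196990967, 0.15833662450313568), 89.07603454589844)
```

View pics/w3.png

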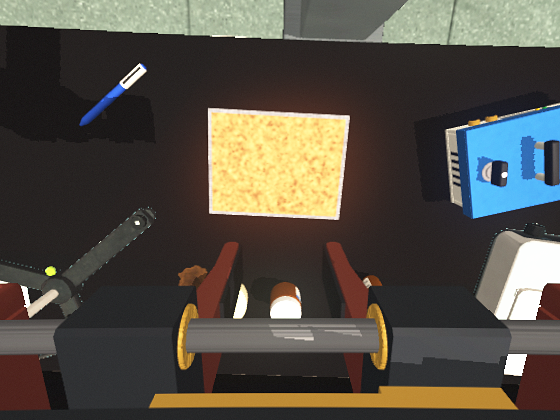

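```bash
python3 -c "
from meas import *
yc=np.deg2rad(14.9); p=[.4265,.1852]; m=[.4573,-.1777]
command_gripper(.42)
move_pose([*p,.14],down(yc+np.pi/2))
print('hit',movel([*p,.0765],v=.1,until_force=12))
command_gripper(0.)
print('grip',get_grip_width()*.088,get_ft_force())
z0=get_tcp_pos()[2]
movel([*p,z0+.04],v=.05); print(get_ft_force(),get_grip_width()*.088)
movel([*p,z0+.11],v=.1); print(get_time(),get_ft_force())
ci,T=camT('wrist'); save('w4',read_camera('wrist')); 
a=read_camera('scene');save('scene4',a)
save('v4',np.hstack([cv2.imread('pics/w4.png')[:,:,::-1][:,100:500],a[100:,150:550][:320].copy() if 0 else cv2.resize(a[140:350,150:350],(400,420))]))
"
```

```text
hit False
grip 0.01184771780759708 [-0.69681143 -1.12039283  4.91928589]
[-0.65625169 -0.59235379 -5.21335388] 0.011919543648017804
21.3417 [ 0.03438213  0.4911688  -5.33221041]
```

View pics/v4.png

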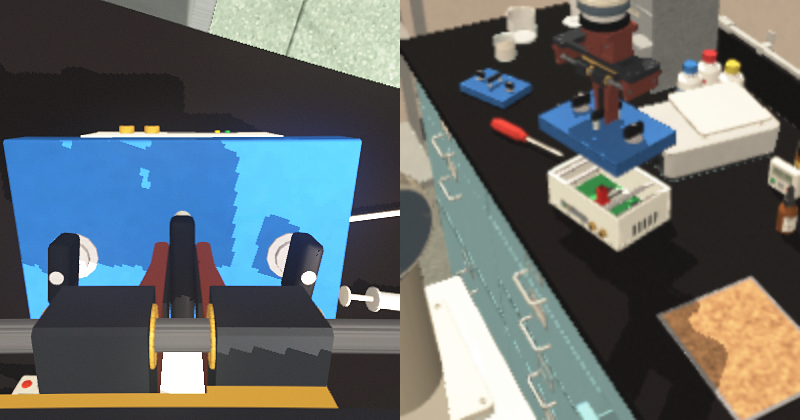

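The cover is clear of the housing and level, and the red lock is visible below it. I now place the cover on the mat.

```bash
python3 -c "
from meas import *
m=[.4573,-.1777]; q=down(np.deg2rad(89.1))
move_pose([*m,.15],q)
movel([*m,.050],v=.12)
f0=get_ft_force()[2]
hit=movel([*m,.0345],v=.02,until_force=3)
print('place',hit,get_tcp_pos(),get_ft_force())
command_gripper(.42); print(get_ft_force())
movel([*m,.09],v=.1)
yh=np.deg2rad(14.9); ph=np.array([.4265,.1852])
move_pose([*ph,.26],down(yh+np.pi/2))
ci,T=camT('wrist'); im=read_camera('wrist'); save('w5',im); np.save('T5',T)
a=read_camera('scene');save('scene5',a);print(get_time())
ci2,T2=camT('scene')
hsv=cv2.cvtColor(im,cv2.COLOR_RGB2HSV)
r=cv2.inRange(hsv,(0,150,80),(8,255,255)); r[260:]=0
for c in cv2.findContours(r,0,2)[0]:
  if cv2.contourArea(c)>15: M=cv2.moments(c);u=(M['m10']/M['m00'],M['m01']/M['m00']);print(np.round(u),cv2.contourArea(c),ray(ci,T,u,.057))
save('v5',np.hstack([cv2.resize(im[60:270,180:390],(400,400)),cv2.resize(a[200:360,210:370],(400,400))]))
"
```

```text
place True [ 0.45724283 -0.17766686  0.03680317] [-0.1120484  -0.4049782   5.47464651]
[-0.20431635 -0.45427213  1.02620841]
27.3083
[522. 188.] 1310.5 [[0.36003703 0.45268111 0.057     ]]
[282. 168.] 255.5 [[0.40756059 0.18057218 0.057     ]]
[289. 152.] 16.5 [[0.38786099 0.18338849 0.057     ]]
```

View pics/v5.png

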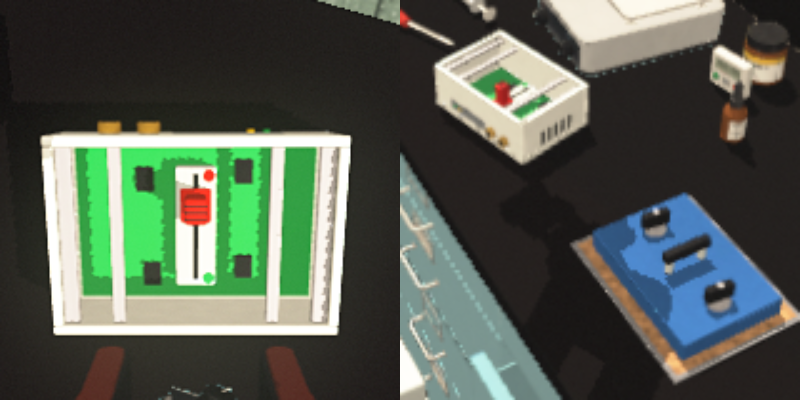

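The cover sits flush and centred on the mat. The lock is at about (.4076,.1806), on the housing's centre line, next to the red dot. I grip it across y and slide it along the housing's +x.

```bash
python3 -c "
from meas import *
yh=np.deg2rad(14.9); d=np.array([np.cos(yh),np.sin(yh)]); p=np.array([.4072,.1803])
command_gripper(.32)
move_pose([*p,.10],down(yh+np.pi/2))
hit=movel([*p,.031],v=.08,until_force=8); print('down',hit,get_tcp_pos())
if not hit:
  command_gripper(0.); print('grip',get_grip_width()*.088,get_ft_force())
  hit=movel([*(p+d*.050),.031],v=.03,until_force=10)
  t=np.array(get_tcp_pos()); print('slide',hit,t,(t[:2]-p)@d,get_ft_force(),get_grip_width()*.088)
  command_gripper(.27)
  print(get_ft_force())
  movel([t[0],t[1],.13],v=.1)
  move_pose([.4265,.1852,.26],down(yh+np.pi/2))
  im=read_camera('wrist'); a=read_camera('scene'); print(get_time())
  save('v6',np.hstack([cv2.resize(im[60:270,180:390],(400,400)),cv2.resize(a[190:350,230:390],(400,400))]))
"
```

```text
down False [0.40748004 0.18041404 0.03131046]
grip 0.013734281917776156 [ 2.43252927 -5.51149335  3.00783397]
slide True [0.44154807 0.18882695 0.03139831] 0.03538571355722718 [-2.32972739  0.23459585  7.24936852] 0.014029406310483973
[ 0.47220069 -0.03297339 -0.35273552]
33.125
```

View pics/v6.png

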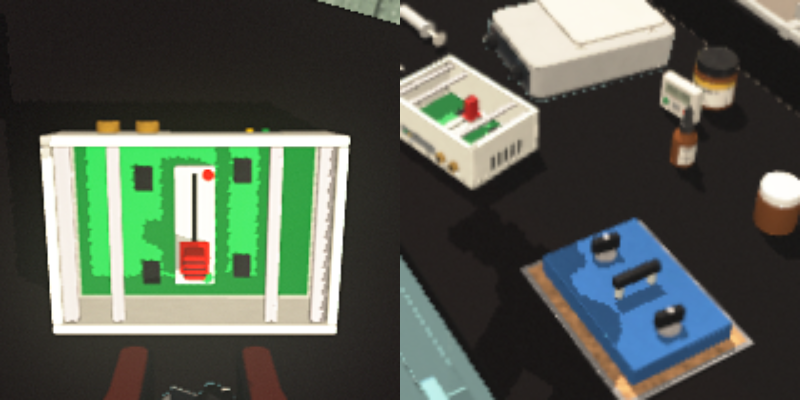

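The lock moved 35.4 mm. Part of that force trip was sideways relief, so the end stop isn't proven. I regrip and push to a firm stop.

```bash
python3 -c "
from meas import *
yh=np.deg2rad(14.9); d=np.array([np.cos(yh),np.sin(yh)]); p=np.array([.44155,.18883])
command_gripper(.3)
move_pose([*p,.10],down(yh+np.pi/2))
hit=movel([*p,.031],v=.08,until_force=8); print('down',hit,get_tcp_pos())
if not hit:
  command_gripper(0.); print('grip',get_grip_width()*.088,get_ft_force())
  for s in (.003,.006,.009,.012):
    hit=movel([*(p+d*s),.031],v=.02,until_force=20)
    t=np.array(get_tcp_pos()); f=np.array(get_ft_force());print('slide',s,hit,(t[:2]-p)@d,f[:2]@d,f)
    if hit or f[:2]@d<-15: break
  command_gripper(.27)
  movel([t[0],t[1],.13],v=.1)
  move_pose([.4265,.1852,.26],down(yh+np.pi/2))
  ci,T=camT('wrist');im=read_camera('wrist'); a=read_camera('scene'); print(get_time())
  r=cv2.inRange(cv2.cvtColor(im,cv2.COLOR_RGB2HSV),(0,150,80),(8,255,255)); r[260:]=0;r[:,400:]=0
  for c in cv2.findContours(r,0,2)[0]:
    if cv2.contourArea(c)>15: M=cv2.moments(c);u=(M['m10']/M['m00'],M['m01']/M['m00']);print(np.round(u),ray(ci,T,u,.057),(ray(ci,T,u,.057)[0,:2]-[.40756,.18057])@d)
  save('v7',np.hstack([cv2.resize(im[60:270,180:390],(400,400)),cv2.resize(a[190:350,230:390],(400,400))]))
"
```

```text
down False [0.44182162 0.18894702 0.03130767]
grip 0.014008502221579719 [-0.5028832  -1.04442351  4.38481507]
slide 0.003 True 0.00032748213551417836 -2.8832431773050504 [-3.02742845  0.16486135  6.00919895]
37.9
[282. 196.] [[0.4395432  0.18930588 0.057     ]] 0.033154078877041804
[289. 152.] [[0.38787679 0.18377783 0.057     ]] -0.018196541359219442
```

View pics/v7.png

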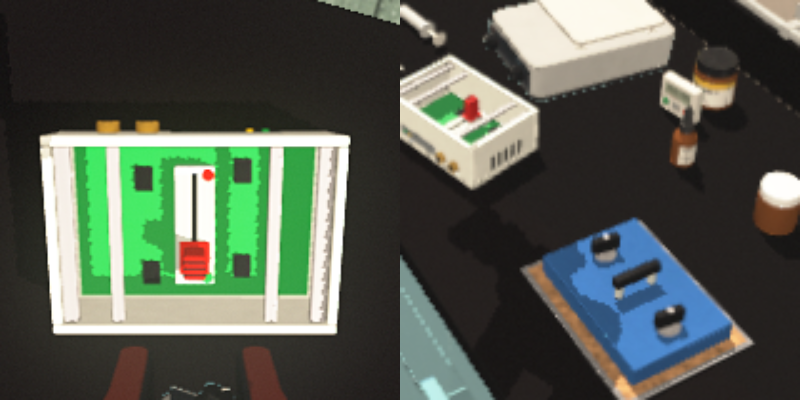

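```bash
python3 -c "
from meas import *
ci,T=camT('wrist'); yh=np.deg2rad(14.9); R2=np.array([[np.cos(yh),np.sin(yh)],[-np.sin(yh),np.cos(yh)]])
f=lambda cr,z: [np.round(1000*R2@(q[:2]-[.4265,.1852]),1) for q in ray(ci,T,np.array(cr)*.525+[180,60],z)]
print('dots',f([(208,175),(208,278)],.026)); print('strip ends,slot ends',f([(195,165),(195,284),(195,173)],.026))
print('chips',f([(144,178),(242,170),(151,272),(242,265),(161,272),(233,265)],.02))
print('rim',f([(42,136),(348,136),(337,333),(55,333)],.066))
im=cv2.imread('pics/v7.png'); b=cv2.imread('pics/v5.png')
print(f([(196,206),(195,242),(195,280)],.057))
w=read_camera('wrist'); save('v8',cv2.resize(w[135:235,225:345],(720,600),interpolation=cv2.INTER_CUBIC))
"
```

```text
dots [array([-35.5,   9.4]), array([32.9,  9.9])]
strip ends,slot ends [array([-41.8,   1.1]), array([37.1,  1.1]), array([-36.8,   1.1])]
chips [array([-33. , -32.1]), array([-38.1,  31.6]), array([ 30.3, -28.8]), array([25.4, 33. ]), array([ 30.3, -22. ]), array([25.4, 26.9])]
rim [array([-61.3, -85.2]), array([-61.3,  87.4]), array([57.1, 88.9]), array([ 57.1, -85.5])]
[array([-20.4,   1.7]), array([1.6, 1.1]), array([25.6,  1.1])]
```

View pics/v8.png

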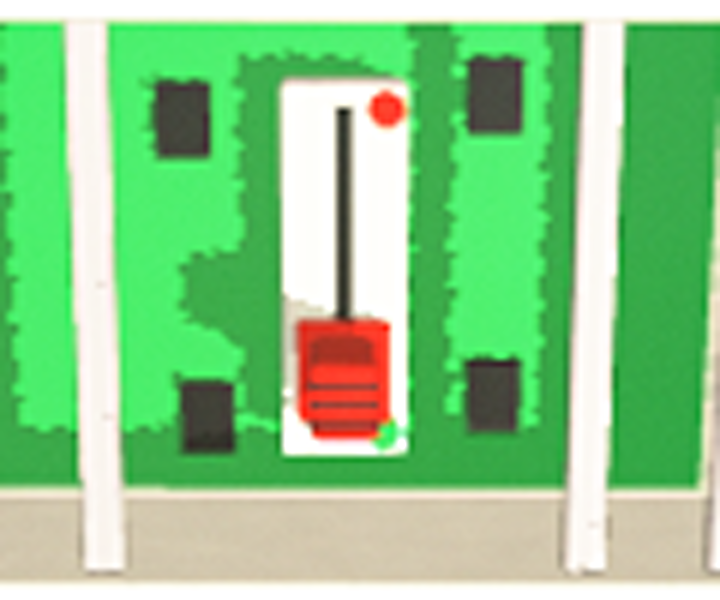

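Track geometry leaves about 2 mm of doubt over whether the lock is at its stop. I test it independently by pushing from behind with shut fingers, where nothing else can touch.

```bash
python3 -c "
from meas import *
yh=np.deg2rad(14.9); d=np.array([np.cos(yh),np.sin(yh)]); b=np.array([.44182,.18893])
command_gripper(0.)
s=b-d*.028
move_pose([*s,.10],down(yh+np.pi/2))
hit=movel([*s,.034],v=.08,until_force=8); print('down',hit)
if not hit:
  f0=np.array(get_ft_force())
  for th in (6,20):
    hit=movel([*(b-d*.003),.034],v=.03,until_force=th)
    t=np.array(get_tcp_pos()); print('push',th,hit,1000*(t[:2]-b)@d,(np.array(get_ft_force())-f0)[:2]@d)
  movel([*(t[:2]-d*.008),.034],v=.05)
  t=np.array(get_tcp_pos()); movel([t[0],t[1],.13],v=.12)
  move_pose([.4265,.1852,.26],down(yh+np.pi/2))
  ci,T=camT('wrist');im=read_camera('wrist'); save('w9',im); print(get_time())
  r=cv2.inRange(cv2.cvtColor(im,cv2.COLOR_RGB2HSV),(0,150,80),(8,255,255)); r[260:]=0;r[:,400:]=0
  for c in cv2.findContours(r,0,2)[0]:
    if cv2.contourArea(c)>15: M=cv2.moments(c);u=(M['m10']/M['m00'],M['m01']/M['m00']);print(np.round(u,1),1000*(ray(ci,T,u,.057)[0,:2]-[.40756,.18057])@d)
"
```

```text
down False
push 6 True -16.369863633168382 -0.26888235965202095
push 20 True -16.579824401281126 -0.1292503621098344
42.8583
[281.9 196.1] 33.13016164668685
```

Threshold pushes of 6 N and 20 N stopped at the same place, and the block did not move (33.15 vs 33.13 mm in the image). It is at its hard stop. I compare the scene with the start and hand in.

```bash
python3 -c "
from meas import *
a=read_camera('scene'); o=cv2.imread('pics/scene.png')[:,:,::-1]
for n,(x,y) in dict(dropper=(344,246),jar=(381,271)).items(): print(n,np.abs(a[y-14:y+14,x-8:x+8].astype(int)-o[y-14:y+14,x-8:x+8]).mean())
ci,T=camT('scene'); m=cv2.inRange(cv2.cvtColor(a,cv2.COLOR_RGB2HSV),(100,140,60),(120,255,255)); m[:250]=0; m[:,420:]=0
c=max(cv2.findContours(m,0,2)[0],key=cv2.contourArea); print('cover',cv2.minAreaRect(ray(ci,T,cv2.convexHull(c).reshape(-1,2),.02)[:,:2].astype(np.float32)))
job_done(); print(get_time())
"
```

```text
dropper 3.8861607142857144
jar 0.96875
cover ((0.45512184500694275, -0.17785905301570892), (0.2001248449087143, 0.14002825319766998), 89.32002258300781)
the job is handed in; nothing more can be done
the job is handed in; nothing more can be done
```

The instrument is ready and the job is handed in; the robot's clock read 42.9 s at the last check, against the 66 s limit.

- **Thumbscrews:** I turned each one anticlockwise until the torque reversed at its stop. A picture then showed both wings parallel to the pull bar.
- **Cover:** I lifted it by the black bar and set it down right way up with a light 3 N contact stop. The last scene image puts its centre within about 2 mm of the mat's centre and in line with it.
- **Transport lock:** It travelled 35.4 mm, less than the full 40 mm because it did not start quite at the red end. My image estimate left about 2 mm of doubt that it was at the end. A second grip stopped after 0.3 mm, and a separate push from behind stopped at the same place at 6 N and 20 N. The block did not move in the image, so I take it to be at the green-dot stop and released.
- **Dropper bottle and jar:** Comparing the first and last scene images showed almost no change around either one, so both appear undisturbed.

The gripper was clear of everything at hand-in.

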